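Index the marking head to the notch and hold it

ROBOT

A 7-joint arm with a two-finger parallel gripper is mounted at the origin on the work surface. World frame = base frame: x ahead of the robot, y to its left, z up, the work surface at z = 0. Lengths are in m, angles in rad, forces in N, time in s.
With the tool pointing down it reaches from about 0.425 to 0.925 m from the base axis. Payload 6.8 kg.
Tool frame: the origin (TCP) lies on the centre line of the jaws, within the pads' length; the fingertips stand 8 mm ahead of it and the grasp point (between the pads) lies 11 mm behind it (bot.tips_ahead is the distance from the TCP to the fingertips, in m); z points along the fingers, y is the line along which they close (so a half turn about z gives the same grasp; the last joint's range is limited). The gripper opens to 85 mm and grips with 20 to 120 N. Pads are 22 mm wide; open, the fingers measure 114 mm over their backs; the gripper's body (76 mm by 85 mm) begins 54 mm behind the grasp point. The pads swing forward as they close: fully open they stand 13 mm farther back than shut.
Start: joints at [1.061, 0.477, 0.022, 1.555, -0.011, 1.109, -0.083], TCP at [0.264, -0.621, 0.239] pointing down, gripper open.
Joint ranges: [-2.96, 2.96], [-0.34, 2.1], [-1.41, 1.46], [0.24, 2.44], [-1.37, 4.51], [0.17, 1.92], [-2.96, 2.96]. Speed limits (rad/s): [2.39, 2.39, 3.14, 3.14, 3.14, 3.14, 3.14].

INTERFACE

Orientations are given as a unit quaternion [w, x, y, z].
In Python, from station import bot gives the robot as it stands.
- The arm moves only by the tool send_rows, never from a script. Its argument "deltas" is text: rows parted by semicolons, each of 4 numbers parted by spaces: the shift along the tool's x, y, z in m, then the turn about the tool's z in degrees. In form: x y z spin; .... A call has 1 to 5 rows; each row is the pose to reach, as a shift and turn from the pose commanded when the call began, along the tool's axes at that moment; what a row does not reach only later rows make up. A row lasts 1/10 s, in which the tool goes at most 50 mm and 8.59 degrees, less where a joint would pass 70% of its speed; a pose out of reach is approached as far as the arm can. A call with a gripper value outside its range is refused whole. "claw" is the opening, from 0 (shut) to 1 (fully open), set as the call begins (left out, the last holds). The fingers move at their own pace and stop on an object; "force" is the grip in N (left out, the last holds). Time passes only in rows, so rows that repeat a pose let the fingers close. It gives the time, the measured TCP pose, the force, the opening and the grip force at its end, in the units of the state.
- bot.get_obs(): the state, without advancing time (a new reading comes with each control period).
- bot.read_camera(name): name is "scene" or "top" or "wrist"; returns a dict with "img" (400x640x3 uint8, red, green, blue), "depth" (400x640 float32, m along the optical axis (not along the pixel's ray), 0 where there is no reading), "fx", "fy", "cx", "cy" (pixels), "camera_from_world" (4x4, takes a point from world to camera coordinates). Camera axes: x right, y up, looking along -z (the intrinsics and any distortion apply to the point x, -y, -z); pixel columns grow to the right and rows downward; lengths in m; the calibration is good to about 2 mm. A picture is of the moment at which its call begins.
- bot.hand_in(): hands the job in; it is judged then, once.
Trained networks look in a picture, given as the dict that the camera call returned (one of the last four; its "shot" number tells which), for a name from the list of things; names that differ only in an ending like _2 or _b are one class to them, and where a whole thing is asked for, a point or a joint stands for the part that bears it (a point fixed in the world has none). Each returns a list of dicts, best first, with "confidence" (0 to 1); they miss things now and then, are a little off and sometimes report something else, mostly with a low value. They report only what shows in the picture. A call takes as long as a camera call.
- bot.masks_of(picture, query): "mask" (400x640 bool, what is visible of it).
- bot.landmark_of(picture, query): "xyz" ([x, y, z] in m, in world coordinates, good to about 4 mm: a listed point, or the origin of a listed thing).
The state is a dict: "t": time; "q": joint angles; "joint_vel": joint speeds; "joint_torque": joint torques, N m; "eef_pos": TCP position; "tool_rot": TCP orientation; "contact_force": force on the tool from outside, world axes, zero at the start; "torque": the same for the moment, N m; "gripper_width": opening from 0.0 (shut) to 1.0 (fully open); "grasp_force": force on a finger pad.
Only numpy, scipy, OpenCV 4.12 (cv2) and the standard library are available. Lean on these libraries where they do the work, as an engineer would, in place of code of your own. Each camera call takes 0.05 s, during which the arm holds its last target. There are 200 camera calls.

TASK

On the marking rig, raise the small red lever on the head all the way up so that the scriber is off the sheet, and only then move the head. Take the head by the black grip on top, slide it along its rail to the yellow index block until you feel the ball drop fully into the notch, without running on past it, and finish there still holding the grip, with the lever up. Leave the other things on the bench where they are.

Things in the scene. Friction and masses are not known exactly. Their poses are not given: they have to be found in the camera images.
- rail: The fixed marking rig: aluminium base plate 100 x 440 x 12 mm, steel rail along its middle, black end blocks 62 mm high, plywood sheet 6 mm thick on its far side. Origin: centre of the base plate's underside, on the table. y: along the rail, the way the head must be slid (roughly to the robot's left); x: across it towards the sheet, roughly away from the robot; z up. Turned up to 0.3 rad.
- grip (a point): Black grip block on a short neck on top of the blue carriage: 26 mm across the rail (x), 22 mm along it (y), 40 mm high. Origin at its centre, 92 mm above the table; the carriage (60 x 60 mm) reaches up to 66 mm. Axes as the rail's. Carriage, head and grip slide without turning, 0.5 to 1 kg, friction about 2 N; 4 to 5 N while the ball climbs the index block's ramp.
- carriage (a joint): Position of the carriage along the rail, m, growing along the rail's y axis; 0 at mid-rail, end stops at -0.16 and 0.16. It starts between -0.15 and -0.09, always on the -y side of the index block.
- index (a point): Lowest point of the sprung steel ball (16 mm) under the brass barrel on the robot's side of the carriage, when it hangs free: 32 mm from the grip's centre towards -x of the rail, 22 mm above the table. It moves along with the carriage and is level with the grip's centre along the rail (same y).
- notch (a point): Centre of the notch in the top of the yellow index block on the base plate, 22 mm above the table, marked by a red line. Axes as the rail's. A gentle ramp 34 mm long on either side of it; the notch is 12 mm wide along the rail and the ball drops 3 mm into it, at the same y (rail frame) as index. From 5 mm before its centre the spring pulls the carriage in with up to 10 N; pushing it out takes 14 N.
- lever (a joint): Angle of the scriber lever, rad: 0 fully down, 0.9 fully up (end stop). It starts at 0 to 0.1. It slopes 0.3 rad below level at 0 and 0.6 rad above level at 0.9, turns about a pivot parallel to the rail, and stays where it is left (about 1.5 N at the tip). It lifts the scriber about 12 mm per rad.
- lever_tip (a point): Centre of the red grip at the lever's end, 26 mm along the lever, 14 mm wide along the rail, 14 mm thick; 60 mm from the pivot, in the rail's x direction. When down its centre is about 52 mm above the table, when up about 104 mm. The space on both sides of it along the rail is free.
- lever_pivot (a point): Pivot of the lever on the grey head: 78 mm from the grip's centre towards +x of the rail, 70 mm above the table. The lever's tip circles about it in the rail's x-z plane.
- weight: Bystander: dark steel block 40 x 60 x 26 mm (brass button on top, 32 mm in all) lying on the sheet's far edge. Origin under its centre.
- tape: Bystander: yellow tape measure 38 x 62 x 34 mm lying on the sheet's far edge. Origin under its centre.
- glue: Bystander: orange glue bottle, 56 mm across, 170 mm high, standing. Origin under its centre.
- drill: Bystander: green and black cordless drill standing on its battery, about 160 mm long, 200 mm high. Origin under its centre.
- driver: Bystander: screwdriver with a red handle lying on the table. Origin under it.
- bin: Bystander: open blue plastic bin 160 x 100 x 75 mm. Origin under its centre.
- screws: Bystander: clear jar with a grey cap, 60 mm across, 70 mm high. Origin under its centre.

How it is judged:
By the outcome, as a careful person would: the job done as asked, in the order asked, and still so for the second after the job is handed in, while the arm keeps its last pose, push and grip.
It also fails if it takes over 54 s, if anything falls off the work surface, if the arm or the gripper's body presses on something with over 40 N, if the wrist force passes 120 N, or if a joint passes its speed limit or range.

## Working session

There is one attempt and no reset: what is moved stays moved. The work goes in short steps, Python scripts to look and compute and a tool call to move; the robot and the scene stay as the last step left them, time stands still between calls to the robot, and variables do not carry over. Pictures are saved under pics/ and viewed, at most 10 in all, crops included, and the job is handed in when it is done.

Besides the shell and the picture viewer there is one more tool, called by a JSON object that holds its "name" and its "arguments". send_rows: Moves the arm, as the interface text tells. Its arguments: {"type":"object","properties":{"deltas":{"type":"string"},"claw":{"type":"number"},"force":{"type":"number"}},"required":["deltas"]}

```bash
mkdir -p pics; ls
cat > h.py <<'E'
import numpy as np, cv2
from station import bot
def look(cam, names):
    p=bot.read_camera(cam)
    for n in names:
        r=bot.landmark_of(p,n)
        print(cam,n,[(np.round(d["xyz"],4).tolist(),round(d["confidence"],2)) for d in r[:2]])
    return p
def save(p,f): cv2.imwrite("pics/"+f,cv2.cvtColor(p["img"],cv2.COLOR_RGB2BGR))
E
python3 - <<'E'
from h import *
o=bot.get_obs(); print({k:np.round(v,3).tolist() for k,v in o.items()})
for c in ("scene","top"):
    p=look(c,["rail","grip","index","notch","lever_tip","lever_pivot","weight","tape","glue","drill"]); save(p,c+"0.png")
E
```

```text
pics
{'t': 0.0, 'q': [1.061, 0.478, 0.022, 1.556, -0.011, 1.109, -0.083], 'joint_vel': [-0.0, 0.0, -0.002, -0.001, -0.0, -0.0, -0.001], 'joint_torque': [-0.001, -59.645, 1.607, -28.119, 0.012, 0.009, 0.0], 'eef_pos': [0.264, -0.621, 0.238], 'tool_rot': [-0.001, 0.98, 0.2, -0.0], 'contact_force': [-0.672, -0.796, -0.026], 'torque': [0.055, 0.015, -0.027], 'grasp_force': 0.0, 'gripper_width': 1.003}
scene rail [([0.482, -0.0366, -0.0], 0.73), ([0.4702, -0.1686, 0.0905], 0.55)]
scene grip [([0.4708, -0.1669, 0.0902], 0.77)]
scene index [([0.4411, -0.1637, 0.0231], 0.82)]
scene notch [([0.6237, -0.4843, 0.0003], 0.34)]
scene lever_tip [([0.6097, -0.1753, 0.0531], 0.39), ([0.3803, -0.4551, 0.0001], 0.16)]
scene lever_pivot [([0.5521, -0.1757, 0.0686], 0.78)]
scene weight [([0.7124, 0.0599, 0.005], 0.51)]
scene tape [([0.6915, -0.22, 0.0046], 0.63)]
scene glue [([0.4314, 0.5007, 0.002], 0.66), ([0.7114, 0.0589, 0.0042], 0.2)]
scene drill [([0.6253, -0.4826, -0.0002], 0.6)]
top rail [([0.4404, -0.1656, 0.0238], 0.62)]
top grip [([0.473, -0.1684, 0.0917], 0.86), ([0.3577, 0.314, 0.0027], 0.57)]
top index [([0.4413, -0.1649, 0.0224], 0.6)]
top notch [([0.4584, 0.0297, 0.0222], 0.58)]
top lever_tip [([0.6095, -0.18, 0.0543], 0.44)]
top lever_pivot [([0.5504, -0.176, 0.0666], 0.83)]
top weight [([0.7101, 0.0624, 0.0021], 0.85), ([0.6234, 0.4525, -0.0006], 0.75)]
top tape [([0.6885, -0.2145, 0.0045], 0.77), ([0.5511, -0.1767, 0.0686], 0.25)]
top glue [([0.4335, 0.4969, -0.0006], 0.64)]
top drill [([0.6194, -0.4855, 0.003], 0.88)]
```

View pics/scene0.png

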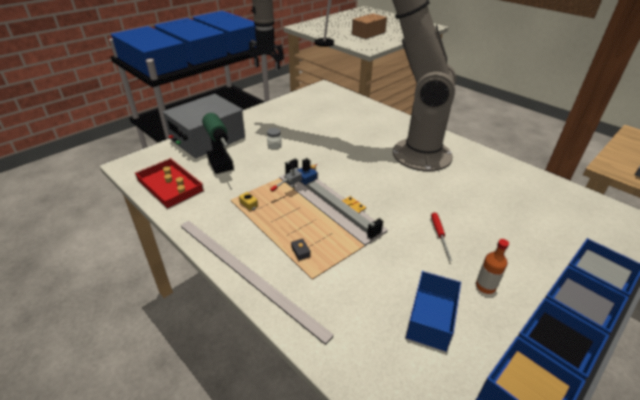

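View pics/top0.png

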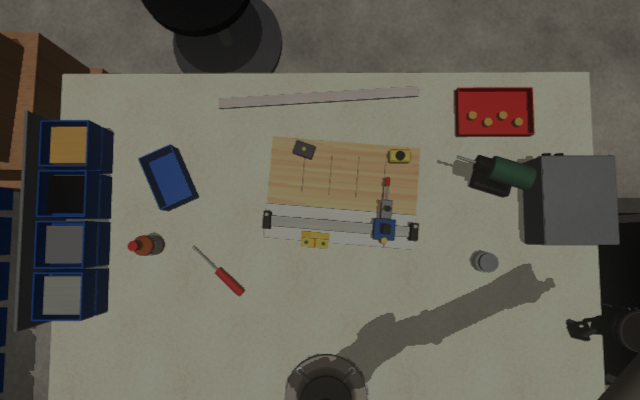

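The scene shows the rig at centre-table with the lever down. In the top view, the grip is at (384,229), the red lever tip at (387,182) and the notch at (315,240). The tape at (400,156) and weight at (303,149) are both clear of the lever. Rail yaw is about -0.08 rad. I'm moving closer for a wrist view.

{"name": "send_rows", "arguments": {"deltas": "0.02 -0.01 0 5; 0.055 -0.03 0 11; 0.09 -0.05 0 17; 0.13 -0.07 0 23; 0.17 -0.095 0 27.6", "claw": 0.5, "force": 30}}

```text
t: 1.6
eef_pos: [0.3842, -0.4664, 0.2395]
tool_rot: [0.0, 0.999, -0.042, 0.0]
contact_force: [1.0, 0.0, 0.1]
gripper_width: 0.499
grasp_force: 0.0
```

Run:
```python
from h import *
o=bot.get_obs(); print({k:np.round(v,3).tolist() for k,v in o.items()})
```

```text
{'t': 1.6, 'q': [0.729, 0.36, 0.064, 1.736, -0.026, 1.046, -0.854], 'joint_vel': [-0.772, -0.236, -0.019, 0.347, 0.015, -0.112, -1.547], 'joint_torque': [6.576, -50.437, 2.796, -27.257, 0.083, 0.31, 1.947], 'eef_pos': [0.384, -0.466, 0.239], 'tool_rot': [0.0, 0.999, -0.042, 0.0], 'contact_force': [1.048, 0.039, 0.067], 'torque': [0.036, -0.084, -0.019], 'grasp_force': 0.0, 'gripper_width': 0.499}
```

{"name": "send_rows", "arguments": {"deltas": "0.025 -0.045 0 0; 0.05 -0.09 0 0; 0.075 -0.14 0 0; 0.1 -0.185 0 0; 0.12 -0.22 0 0"}}

```text
t: 2.1
eef_pos: [0.5209, -0.2564, 0.2397]
tool_rot: [0.0, 0.999, -0.04, 0.0]
contact_force: [0.5, -0.2, 0.0]
gripper_width: 0.501
grasp_force: 0.0
```

{"name": "send_rows", "arguments": {"deltas": "0.01 -0.02 0 0; 0.02 -0.04 0 0; 0.02 -0.04 0 0; 0.02 -0.04 0 0"}}

```text
t: 2.5
eef_pos: [0.5431, -0.22, 0.2393]
tool_rot: [0.0, 0.999, -0.04, -0.0]
contact_force: [1.0, -0.1, 0.5]
gripper_width: 0.503
grasp_force: 0.0
```

Run:
```python
from h import *
o=bot.get_obs(); print({k:np.round(v,3).tolist() for k,v in o.items()})
for c in ("wrist","top"):
    p=look(c,["rail","grip","index","notch","lever_tip","lever_pivot"]); save(p,c+"1.png")
```

```text
{'t': 2.5, 'q': [0.323, 0.333, -0.056, 1.772, 0.022, 1.038, -1.391], 'joint_vel': [0.024, -0.007, 0.026, 0.003, 0.004, -0.001, 0.0], 'joint_torque': [-1.775, -49.465, -0.911, -27.269, -0.154, -0.038, -0.047], 'eef_pos': [0.543, -0.22, 0.239], 'tool_rot': [0.0, 0.999, -0.04, -0.0], 'contact_force': [1.04, -0.059, 0.517], 'torque': [0.033, 0.06, 0.035], 'grasp_force': 0.0, 'gripper_width': 0.503}
wrist rail [([0.4835, -0.0441, -0.0032], 0.93)]
wrist grip [([0.4749, -0.1627, 0.0925], 0.94)]
wrist index []
wrist notch [([0.4563, 0.0301, 0.02], 0.92)]
wrist lever_tip [([0.6106, -0.1824, 0.0558], 0.88)]
wrist lever_pivot [([0.5569, -0.1715, 0.0692], 0.71)]
top rail [([0.4849, -0.0427, -0.0022], 0.67)]
top grip [([0.4774, -0.1706, 0.089], 0.87)]
top index [([0.4447, -0.1642, 0.0213], 0.69)]
top notch [([0.4584, 0.0322, 0.0195], 0.8)]
top lever_tip [([0.6086, -0.1772, 0.056], 0.52)]
top lever_pivot [([0.5507, -0.1759, 0.072], 0.75)]
```

View pics/wrist1.png

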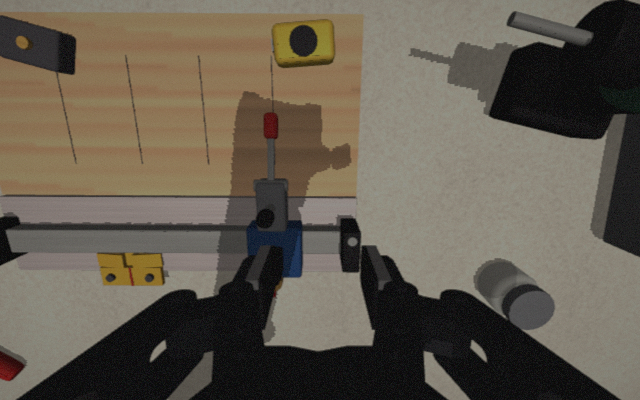

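The wrist view shows the red lever tip at (271,126), the notch's red line at (131,275), and the carriage at (275,245). The rail is level in the image, so the tool yaw is about right. I'll refine the positions from pixels.

```bash
cat >> h.py <<'E'
def onplane(p,uv,z):
    T=np.linalg.inv(p["camera_from_world"]); u,v=uv
    d=T[:3,:3]@np.array([(u-p["cx"])/p["fx"],-(v-p["cy"])/p["fy"],-1.]); o=T[:3,3]
    return o+d*(z-o[2])/d[2]
def red(p,box):
    u0,v0,u1,v1=box; h=cv2.cvtColor(p["img"][v0:v1,u0:u1],cv2.COLOR_RGB2HSV)
    m=((h[...,0]<6)|(h[...,0]>174))&(h[...,1]>150)&(h[...,2]>60)
    v,u=np.nonzero(m); return u.mean()+u0,v.mean()+v0,len(u),u.min()+u0,u.max()+u0,v.min()+v0,v.max()+v0
def world(p,u,v):
    z=p["depth"][v,u]; c=[(u-p["cx"])/p["fx"]*z,-(v-p["cy"])/p["fy"]*z,-z,1]
    return (np.linalg.inv(p["camera_from_world"])@c)[:3]
E
python3 - <<'E'
from h import *
p=bot.read_camera("wrist")
r=red(p,(255,100,290,150)); print(r, world(p,int(r[0]),int(r[1])), onplane(p,r[:2],.059))
n=red(p,(115,255,150,290)); print(n, world(p,int(n[0]),int(n[1])), onplane(p,n[:2],.025))
# sheet/plate edge: yellowish->grey transition
I=p["img"].astype(int); pts=[]
for u in list(range(20,225,10))+list(range(300,350,5)):
    b=(I[150:225,u,0]-I[150:225,u,2]); g=np.diff(cv2.GaussianBlur(b.astype(np.float32).reshape(-1,1),(1,5),0).ravel()); v=150+np.argmin(g)+.5
    pts.append(onplane(p,(u,v),.012)[:2])
pts=np.array(pts); f=np.polyfit(pts[:,1],pts[:,0],1); res=pts[:,0]-np.polyval(f,pts[:,1]); print("edge dx/dy",f, np.abs(res).max()); k=abs(res)<.003; print(np.polyfit(pts[k,1],pts[k,0],1))
for n in ["carriage","grip","lever"]:
    for m in bot.masks_of(p,n)[:1]:
        v,u=np.nonzero(m["mask"]); print(n,m["confidence"],u.min(),u.max(),v.min(),v.max())
E
```

```text
(np.float64(270.13961038961037), np.float64(125.0909090909091), 308, np.int64(264), np.int64(277), np.int64(113), np.int64(137)) [ 0.61036082 -0.17690815  0.06010628] [ 0.61025314 -0.17686637  0.059     ]
(np.float64(131.11111111111111), np.float64(276.77777777777777), 18, np.int64(130), np.int64(133), np.int64(269), np.int64(284)) [0.43656724 0.03187829 0.01936983] [0.43827834 0.02792393 0.025     ]
edge dx/dy [0.08345121 0.54059172] 0.0007014675410939031
[0.08345121 0.54059172]
carriage 0.92 245 303 112 290
grip 0.9 246 303 112 295
lever 0.91 263 277 113 179
```

{"name": "send_rows", "arguments": {"deltas": "0.015 -0.012 0.02 0; 0.032 -0.024 0.05 0; 0.048 -0.037 0.08 0; 0.063 -0.048 0.11 0; 0.063 -0.048 0.13 0"}}

```text
t: 3.9
eef_pos: [0.6113, -0.174, 0.107]
tool_rot: [-0.001, 0.999, -0.038, -0.0]
contact_force: [0.4, 1.0, 0.3]
gripper_width: 0.503
grasp_force: 0.0
```

{"name": "send_rows", "arguments": {"deltas": "0 0 0 0; 0 0 0.01 0; 0 0 0.025 0; 0 0 0.025 0; 0 0 0.025 0"}}

```text
t: 4.4
eef_pos: [0.6097, -0.1774, 0.0844]
tool_rot: [0.0, 0.999, -0.04, -0.0]
contact_force: [-0.8, 0.9, 0.4]
gripper_width: 0.499
grasp_force: 0.0
```

Run:
```python
from h import *
print(bot.get_obs()["eef_pos"])
p=bot.read_camera("wrist"); save(p,"wrist2.png")
p=bot.read_camera("scene"); r=red(p,(262,178,290,195)); print(r,onplane(p,r[:2],.055))
```

```text
[ 0.60968125 -0.1773814   0.08442705]
(np.float64(273.3333333333333), np.float64(188.11111111111111), 9, np.int64(272), np.int64(275), np.int64(187), np.int64(189)) [ 0.60755588 -0.17806853  0.055     ]
```

View pics/wrist2.png

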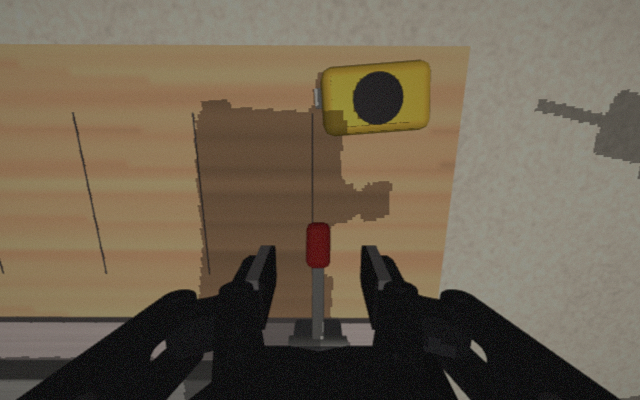

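The red tip at (318,245) sits midway between the jaws at (275) and (362). I'm descending to close on it.

{"name": "send_rows", "arguments": {"deltas": "0 0 0.01 0; 0 0 0.025 0; 0 0 0.036 0; 0 0 0.041 0; 0 0 0.041 0"}}

```text
t: 5.0
eef_pos: [0.609, -0.1768, 0.0418]
tool_rot: [-0.0, 0.999, -0.04, -0.001]
contact_force: [-0.8, 1.5, -0.1]
gripper_width: 0.499
grasp_force: 0.0
```

{"name": "send_rows", "arguments": {"deltas": "0 0 0 0; 0 0 0 0; 0 0 0 0; 0 0 0 0; 0 0 0 0", "claw": 0, "force": 25}}

```text
t: 5.5
eef_pos: [0.6103, -0.1772, 0.0438]
tool_rot: [0.0, 0.999, -0.04, 0.001]
contact_force: [1.3, 0.4, 1.2]
gripper_width: 0.155
grasp_force: 29.2
```

{"name": "send_rows", "arguments": {"deltas": "0 0 0 0; 0 0 0 0"}}

```text
t: 5.7
eef_pos: [0.6103, -0.1772, 0.0437]
tool_rot: [0.0, 0.999, -0.04, 0.0]
contact_force: [0.5, -1.7, 1.4]
gripper_width: 0.159
grasp_force: 29.3
```

{"name": "send_rows", "arguments": {"deltas": "0.001 0 -0.005 0; 0.002 0 -0.011 0; 0.002 0 -0.017 0; 0.002 0 -0.023 0; 0.001 0 -0.029 0"}}

```text
t: 6.2
eef_pos: [0.6099, -0.1772, 0.0724]
tool_rot: [-0.0, 0.999, -0.04, -0.001]
contact_force: [-1.0, -0.2, -6.5]
gripper_width: 0.157
grasp_force: 25.9
```

{"name": "send_rows", "arguments": {"deltas": "-0.001 0 -0.005 0; -0.003 0 -0.01 0; -0.005 0 -0.015 0; -0.007 0 -0.019 0; -0.009 0 -0.022 0"}}

```text
t: 6.7
eef_pos: [0.6016, -0.1764, 0.0946]
tool_rot: [0.0, 0.999, -0.04, -0.0]
contact_force: [-0.9, -1.6, -7.3]
gripper_width: 0.158
grasp_force: 24.6
```

{"name": "send_rows", "arguments": {"deltas": "-0.001 0 -0.002 0; -0.002 0 -0.004 0; -0.002 0 -0.004 0"}}

```text
t: 7.0
eef_pos: [0.5997, -0.1763, 0.0978]
tool_rot: [-0.0, 0.999, -0.04, -0.0]
contact_force: [0.3, -2.7, -11.3]
gripper_width: 0.158
grasp_force: 25.8
```

Run:
```python
from h import *
o=bot.get_obs(); print(o["eef_pos"],o["contact_force"])
p=look("top",["grip","lever_tip","lever_pivot"])
p=look("scene",["grip","lever_tip"])
p=look("wrist",["lever_tip","lever_pivot"]); save(p,"wrist3.png")
```

```text
[ 0.59968563 -0.17628007  0.09778732] [  0.32103463  -2.74451098 -11.34672676]
top grip [([0.4752, -0.1712, 0.0873], 0.89)]
top lever_tip []
top lever_pivot [([0.5527, -0.175, 0.0707], 0.93)]
scene grip [([0.4711, -0.1675, 0.0945], 0.62)]
scene lever_tip [([0.4297, 0.5001, 0.0002], 0.72), ([0.5993, -0.1748, 0.1029], 0.4)]
wrist lever_tip [([0.6035, -0.1763, 0.1068], 0.94)]
wrist lever_pivot [([0.5532, -0.1737, 0.0712], 0.59)]
```

View pics/wrist3.png

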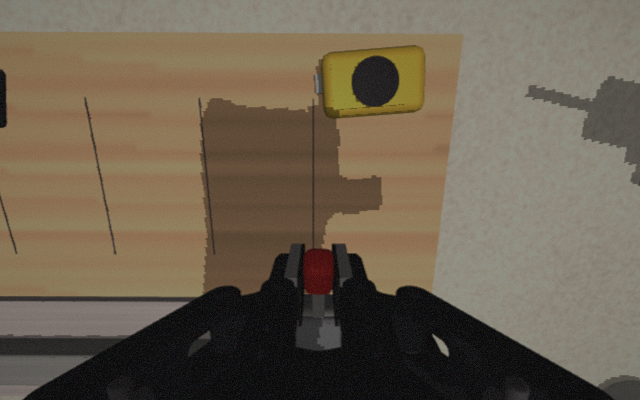

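The lever is held and close to fully up, with the tip at (318,270) in the jaws. I'll press a little further to confirm the end stop.

{"name": "send_rows", "arguments": {"deltas": "-0.001 0 -0.002 0; -0.002 0 -0.004 0; -0.003 0 -0.006 0; -0.003 0 -0.006 0"}}

```text
t: 7.9
eef_pos: [0.597, -0.1755, 0.103]
tool_rot: [-0.0, 0.999, -0.04, 0.0]
contact_force: [5.4, -1.2, -25.4]
gripper_width: 0.156
grasp_force: 24.9
```

{"name": "send_rows", "arguments": {"deltas": "0.001 0 0.003 0; 0.001 0 0.003 0; 0.001 0 0.003 0; 0.001 0 0.003 0", "claw": 0.55}}

```text
t: 8.3
eef_pos: [0.599, -0.1761, 0.1028]
tool_rot: [0.0, 0.999, -0.04, 0.001]
contact_force: [0.5, -0.4, 0.7]
gripper_width: 0.55
grasp_force: 0.0
```

{"name": "send_rows", "arguments": {"deltas": "0 0 -0.01 0; 0 0 -0.03 0; 0 0 -0.06 0; -0.01 0 -0.09 0; -0.03 0 -0.11 0"}}

```text
t: 8.8
eef_pos: [0.5698, -0.1737, 0.2147]
tool_rot: [0.0, 0.999, -0.04, 0.002]
contact_force: [-0.2, 0.5, 0.8]
gripper_width: 0.547
grasp_force: 0.0
```

{"name": "send_rows", "arguments": {"deltas": "-0.02 0 0 0; -0.05 0 0 0; -0.07 0 0 0; -0.08 0 0 0; -0.08 0 0 0"}}

```text
t: 9.3
eef_pos: [0.4877, -0.1675, 0.2122]
tool_rot: [0.0, 0.999, -0.04, 0.0]
contact_force: [-0.3, -0.5, -0.6]
gripper_width: 0.552
grasp_force: 0.0
```

Run:
```python
from h import *
o=bot.get_obs(); print(o["eef_pos"])
p=look("top",["grip","index","notch","lever_tip","lever_pivot"])
p=look("scene",["grip","lever_tip"])
p=look("wrist",["grip","notch","index","lever_tip","lever_pivot"]); save(p,"wrist4.png")
```

```text
[ 0.48772188 -0.16751186  0.21219346]
top grip [([0.4777, -0.1699, 0.0918], 0.56)]
top index [([0.4412, -0.1634, 0.0206], 0.92), ([0.6021, -0.1766, 0.1013], 0.61)]
top notch [([0.4587, 0.0268, 0.0209], 0.97)]
top lever_tip [([0.6015, -0.1764, 0.1048], 0.5)]
top lever_pivot [([0.5514, -0.176, 0.0736], 0.68)]
scene grip [([0.4723, -0.1683, 0.0897], 0.62)]
scene lever_tip [([0.5988, -0.1724, 0.1046], 0.62)]
wrist grip [([0.4717, -0.164, 0.093], 0.64)]
wrist notch [([0.4594, 0.028, 0.0215], 0.6)]
wrist index []
wrist lever_tip [([0.6025, -0.1762, 0.1047], 0.57), ([0.6171, -0.4827, -0.0035], 0.48)]
wrist lever_pivot [([0.556, -0.1744, 0.0698], 0.57)]
```

View pics/wrist4.png

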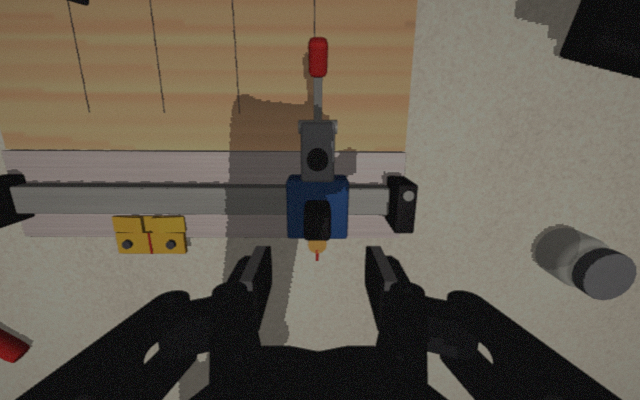

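The lever is fully up at tip z ≈ 0.105. The grip at (317,220) is centred between the jaws, and the notch's red line is at (150,243). Next I'll measure how far to slide and descend onto the grip.

Run:
```python
from h import *
p=bot.read_camera("wrist"); yh=np.array([.0831,.9965]); xh=np.array([.9965,-.0831])
n=red(p,(140,228,160,258)); 
for z in (.019,.022,.025): w=onplane(p,n[:2],z)[:2]; print("notch",n,z,w@xh,w@yh)
t=red(p,(308,30,328,80)); w=onplane(p,t[:2],.109)[:2]; print("tip",t,w@xh,w@yh)
b=red(p,(308,240,328,265)); w=onplane(p,b[:2],.04)[:2]; print("barrel",b,w@xh,w@yh, world(p,int(b[0]),int(b[1])))
I=p["img"].astype(int); m=np.zeros((400,640),bool); m[195:245,295:340]=I[195:245,295:340].sum(2)<60
v,u=np.nonzero(m); print(u.min(),u.max(),v.min(),v.max(),np.median(u)); 
for z in (.112,): w=onplane(p,(np.median(u),np.median(v)),z)[:2]; print("grip",w,w@xh,w@yh)
h=cv2.cvtColor(p["img"],cv2.COLOR_RGB2HSV); y=(h[...,0]>18)&(h[...,0]<32)&(h[...,1]>170); y[:210]=0; y[:,:110]=0;y[:,195:]=0
v,u=np.nonzero(y); print(u.min(),u.max()); print([onplane(p,(a,243),.022)[:2]@yh for a in (u.min(),u.max()+1)])
e=bot.get_obs()["eef_pos"][:2]; print("tcp",e@xh,e@yh)
```

```text
notch (np.float64(149.63333333333333), np.float64(242.4), 30, np.int64(148), np.int64(151), np.int64(233), np.int64(252)) 0.019 0.43197385988294196 0.06832986210497388
notch (np.float64(149.63333333333333), np.float64(242.4), 30, np.int64(148), np.int64(151), np.int64(233), np.int64(252)) 0.022 0.43324795113000836 0.06654749046419538
notch (np.float64(149.63333333333333), np.float64(242.4), 30, np.int64(148), np.int64(151), np.int64(233), np.int64(252)) 0.025 0.4345220423770747 0.06476511882341689
tip (np.float64(317.402962962963), np.float64(56.111111111111114), 675, np.int64(308), np.int64(326), np.int64(37), np.int64(76)) 0.6126333932463712 -0.12485245936674202
barrel (np.float64(316.5), np.float64(256.0), 14, np.int64(316), np.int64(317), np.int64(253), np.int64(259)) 0.42553448585450315 -0.1243387911643981 [ 0.42933667 -0.16020619  0.07287038]
303 330 200 239 315.0
grip [ 0.48208068 -0.16394013] 0.4940168180865052 -0.12330543323079604
113 185
[np.float64(0.10857014884022172), np.float64(0.025051725690694752)]
tcp 0.5004780720402993 -0.12613807792858608
```

{"name": "send_rows", "arguments": {"deltas": "-0.008 0.001 0.02 0; -0.016 0.001 0.05 0; -0.016 0.001 0.085 0; -0.016 0.001 0.11 0; -0.016 0.001 0.125 0"}}

```text
t: 10.6
eef_pos: [0.4711, -0.1667, 0.0844]
tool_rot: [-0.0, 0.999, -0.04, -0.001]
contact_force: [-0.3, -0.6, 0.1]
gripper_width: 0.546
grasp_force: 0.0
```

{"name": "send_rows", "arguments": {"deltas": "0 0 0.002 0; 0 0 0.003 0; 0 0 0.003 0"}}

```text
t: 10.9
eef_pos: [0.4729, -0.1672, 0.0841]
tool_rot: [0.0, 0.999, -0.04, 0.001]
contact_force: [0.5, -0.2, 0.2]
gripper_width: 0.554
grasp_force: 0.0
```

{"name": "send_rows", "arguments": {"deltas": "0 0 0 0; 0 0 0 0; 0 0 0 0; 0 0 0 0; 0 0 0 0", "claw": 0, "force": 50}}

```text
t: 11.4
eef_pos: [0.4729, -0.167, 0.0843]
tool_rot: [0.0, 0.999, -0.04, 0.001]
contact_force: [-1.8, 1.1, 6.2]
gripper_width: 0.252
grasp_force: 49.5
```

Run:
```python
from h import *
o=bot.get_obs(); print(o["eef_pos"],o["contact_force"],o["gripper_width"]*85,o["grasp_force"])
e=o["eef_pos"][:2]; print(e@[.0831,.9965], e@[.9965,-.0831]); r=o["tool_rot"]; print("tool yaw",2*np.arctan2(r[2],r[1]))
```

```text
[ 0.47294906 -0.16701292  0.08430296] [-1.76279552  1.11851003  6.22424352] 21.45451110167037 49.5234078168869
-0.12712630842643385 0.485172514883205
tool yaw -0.08030973541299012
```

{"name": "send_rows", "arguments": {"deltas": "0 -0.005 0 0; 0 -0.015 0 0; 0 -0.03 0 0; 0 -0.045 0 0; 0 -0.06 0 0"}}

```text
t: 11.9
eef_pos: [0.478, -0.1077, 0.0843]
tool_rot: [0.0, 0.999, -0.041, 0.001]
contact_force: [0.4, -1.9, 5.1]
gripper_width: 0.254
grasp_force: 49.5
```

{"name": "send_rows", "arguments": {"deltas": "0 -0.015 0 0; 0 -0.03 0 0; 0 -0.045 0 0; 0 -0.06 0 0; 0 -0.07 0 0"}}

```text
t: 12.4
eef_pos: [0.484, -0.0369, 0.0843]
tool_rot: [0.0, 0.999, -0.04, 0.001]
contact_force: [1.4, -2.1, 5.8]
gripper_width: 0.249
grasp_force: 49.7
```

{"name": "send_rows", "arguments": {"deltas": "0 -0.006 0 0; 0 -0.012 0 0; 0 -0.015 0 0; 0 -0.015 0 0; 0 -0.015 0 0"}}

```text
t: 12.9
eef_pos: [0.4853, -0.0219, 0.0843]
tool_rot: [-0.0, 0.999, -0.04, 0.002]
contact_force: [0.8, 1.6, 5.0]
gripper_width: 0.251
grasp_force: 49.7
```

```bash
cat >> h.py <<'E'
yh=np.array([.0831,.9965]); xh=np.array([.9965,-.0831])
def st():
    o=bot.get_obs(); e=o["eef_pos"]; f=o["contact_force"]; print("s",e[:2]@yh,"x",e[:2]@xh,"F along",f[:2]@yh,"across",f[:2]@xh,"z",f[2],"w",o["gripper_width"]*85,o["grasp_force"])
E
python3 - <<'E'
from h import *
st()
p=look("top",["grip","index","notch","lever_tip"])
p=look("scene",["grip","index","notch","lever_tip"]); save(p,"scene5.png")
p=look("wrist",["notch","lever_tip"]); save(p,"wrist5.png")
E
```

```text
s 0.018474382902933854 x 0.48539770569756724 F along 1.7070745124542523 across 0.6722570907538934 z 5.022549397173143 w 21.296385704239043 49.704880714416504
top grip []
top index []
top notch [([0.4601, 0.0299, 0.0229], 0.72), ([0.6229, 0.4536, -0.0015], 0.3)]
top lever_tip [([0.6132, -0.0326, 0.1053], 0.45)]
scene grip [([0.4812, -0.025, 0.0885], 0.57)]
scene index [([0.4555, -0.0197, 0.0219], 0.86)]
scene notch []
scene lever_tip [([0.6137, -0.0293, 0.1016], 0.55)]
wrist notch [([0.457, 0.0302, 0.0196], 0.8)]
wrist lever_tip []
```

View pics/wrist5.png

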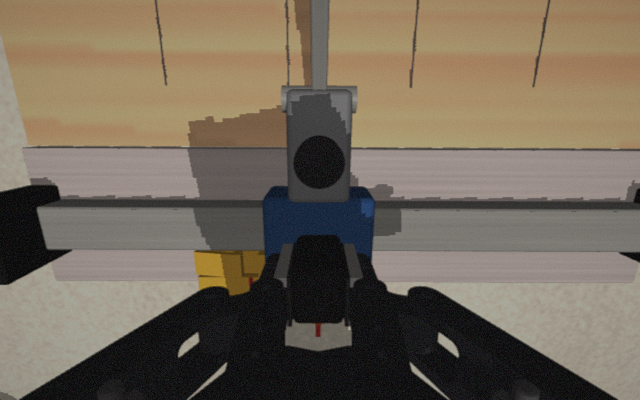

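The grip is held firmly and the head is moving. The notch's red line shows at about (252,285) and the barrel's mark at (318,330). I'll re-measure the remaining distance.

Run:
```python
from h import *
p=bot.read_camera("wrist")
n=red(p,(240,272,262,298)); print(n)
for z in (.019,.022,.025): w=onplane(p,n[:2],z)[:2]; print("notch",z,w@xh,w@yh)
```

```text
(np.float64(250.52941176470588), np.float64(281.0), 17, np.int64(249), np.int64(252), np.int64(278), np.int64(285))
notch 0.019 0.44085838440334296 0.0682005455268731
notch 0.022 0.4425757435019534 0.0674610747546359
notch 0.025 0.4442931026005638 0.06672160398239871
```

{"name": "send_rows", "arguments": {"deltas": "0 -0.004 0 0; 0 -0.009 0 0; 0 -0.014 0 0; 0 -0.019 0 0; 0 -0.023 0 0"}}

```text
t: 14.1
eef_pos: [0.487, -0.0011, 0.0843]
tool_rot: [0.001, 0.999, -0.041, 0.001]
contact_force: [1.1, -6.5, 6.8]
gripper_width: 0.256
grasp_force: 49.8
```

{"name": "send_rows", "arguments": {"deltas": "0 -0.003 0 0; 0 -0.006 0 0; 0 -0.009 0 0; 0 -0.012 0 0; 0 -0.014 0 0"}}

```text
t: 14.6
eef_pos: [0.4882, 0.0127, 0.0843]
tool_rot: [0.001, 0.999, -0.041, 0.001]
contact_force: [1.2, -6.2, 7.2]
gripper_width: 0.252
grasp_force: 49.7
```

Run:
```python
from h import *
st()
p=bot.read_camera("wrist"); save(p,"wrist6.png")
n=red(p,(270,265,300,310)); print(n)
for z in (.019,.022,.025): w=onplane(p,n[:2],z)[:2]; print("notch",z,w@xh,w@yh)
```

```text
s 0.05320744506377155 x 0.4854406136881964 F along -6.066291217699866 across 1.7161895956047557 z 7.159888974553228 w 21.41952406708442 49.723817110061646h.py:17: RuntimeWarning: Mean of empty slice.
  v,u=np.nonzero(m); return u.mean()+u0,v.mean()+v0,len(u),u.min()+u0,u.max()+u0,v.min()+v0,v.max()+v0
  ret = ret.dtype.type(ret / rcount)
Traceback (most recent call last):
  File "h.py", line 17, in red
    v,u=np.nonzero(m); return u.mean()+u0,v.mean()+v0,len(u),u.min()+u0,u.max()+u0,v.min()+v0,v.max()+v0
                                                             ~~~~~^^
ValueError: zero-size array to reduction operation minimum which has no identity
```

{"name": "send_rows", "arguments": {"deltas": "0 -0.002 0 0; 0 -0.004 0 0; 0 -0.006 0 0; 0 -0.006 0 0"}}

```text
t: 15.05
eef_pos: [0.4889, 0.0206, 0.0843]
tool_rot: [-0.0, 0.999, -0.04, 0.002]
contact_force: [2.7, 1.3, 5.4]
gripper_width: 0.25
grasp_force: 49.6
```

{"name": "send_rows", "arguments": {"deltas": "0 -0.001 0 0; 0 -0.002 0 0; 0 -0.002 0 0; 0 -0.002 0 0"}}

```text
t: 15.45
eef_pos: [0.4891, 0.0232, 0.0843]
tool_rot: [-0.001, 0.999, -0.04, 0.002]
contact_force: [2.2, 1.4, 5.4]
gripper_width: 0.254
grasp_force: 49.6
```

{"name": "send_rows", "arguments": {"deltas": "0 -0.001 0 0; 0 -0.002 0 0; 0 -0.002 0 0; 0 -0.002 0 0"}}

```text
t: 15.85
eef_pos: [0.4894, 0.0262, 0.0843]
tool_rot: [-0.001, 0.999, -0.04, 0.002]
contact_force: [3.3, 5.0, 4.9]
gripper_width: 0.252
grasp_force: 49.6
```

Run:
```python
from h import *
st(); st()
```

```text
s 0.06675386867745843 x 0.48548609065120435 F along 5.232556984170549 across 2.916171605027277 z 4.874220947341093 w 21.387167204320576 49.61949169635773
s 0.06675386867745843 x 0.48548609065120435 F along 5.232556984170549 across 2.916171605027277 z 4.874220947341093 w 21.387167204320576 49.61949169635773
```

The ball is now pulling the head forward (+5 N), so it is dropping in. I'll advance in 1 mm steps to where the pull balances.

{"name": "send_rows", "arguments": {"deltas": "0 -0.001 0 0; 0 -0.001 0 0; 0 -0.001 0 0"}}

```text
t: 16.15
eef_pos: [0.4894, 0.0265, 0.0843]
tool_rot: [-0.001, 0.999, -0.04, 0.002]
contact_force: [2.4, 2.3, 5.3]
gripper_width: 0.253
grasp_force: 49.7
```

{"name": "send_rows", "arguments": {"deltas": "0 -0.001 0 0; 0 -0.001 0 0; 0 -0.001 0 0"}}

```text
t: 16.45
eef_pos: [0.4894, 0.0267, 0.0843]
tool_rot: [-0.0, 0.999, -0.04, 0.002]
contact_force: [2.4, -0.2, 6.1]
gripper_width: 0.254
grasp_force: 49.8
```

Run:
```python
from h import *
st()
p=look("top",["notch"]); p=look("scene",["grip","index","notch","lever_tip","lever_pivot"])
save(p,"scene7.png"); p=bot.read_camera("wrist"); save(p,"wrist7.png")
```

```text
s 0.06731787417573169 x 0.48547493724956486 F along 0.021051248550326262 across 2.4164820816236205 z 6.0732345177525175 w 21.623580979545515 49.78873372077942
top notch []
scene grip [([0.4875, 0.0222, 0.0927], 0.65)]
scene index [([0.4587, 0.0261, 0.025], 0.63)]
scene notch [([0.4573, 0.0278, 0.0199], 0.65)]
scene lever_tip [([0.6171, 0.0191, 0.1036], 0.59)]
scene lever_pivot [([0.5679, 0.0168, 0.0703], 0.87)]
```

View pics/wrist7.png

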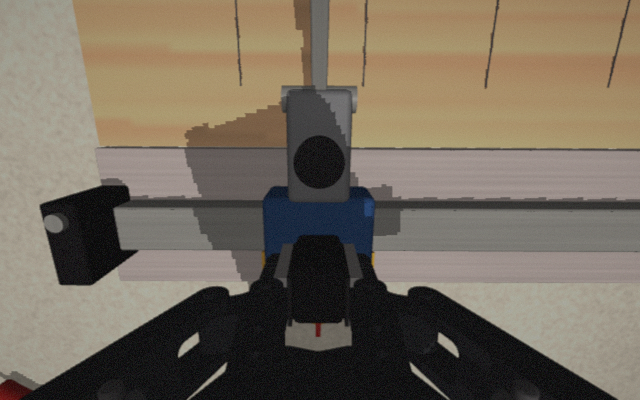

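The head is seated. The yellow block shows evenly on both sides of the carriage at (262,258) and (375,258), and 1 mm commands now move it only about 0.3 mm. The force along the rail is balanced at s = 0.0673 m, against a measured notch position of about 0.067. The lever tip is still at z ≈ 0.104, so I'm handing in.

```bash
python3 -c "
from h import *
st(); print(bot.hand_in())"
```

```text
s 0.06731589280704593 x 0.4854459426512147 F along 1.4572132121220647 across 1.9038743199041366 z 6.346406460581407 w 21.686924149435672 49.78748023509979
the job is handed in; nothing more can be done
None
```

I raised the lever to its end stop, then slid the head until the ball seated in the index notch, and handed the job in at about 17 s with the grip still held and the lever up; no verdict came back.

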